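# Sort covers by shape into roofed cassettes

## Robot

A 6-joint arm with a two-finger parallel gripper is mounted at the origin on the work surface. World frame = base frame: x ahead of the robot, y to its left, z up, the work surface at z = 0. Lengths are in m, angles in rad, forces in N, time in s.
With the tool pointing down it reaches from about 0.35 to 0.775 m from the base axis. Payload 5.5 kg.
Tool frame: the origin (TCP) lies midway between the tips of the shut fingers; the grasp point (between the pads) lies 19 mm behind it; z points along the fingers, y is the direction in which the jaws open and shut (so a half turn about z gives the same grasp; the last joint's range is limited). The gripper opens to 85 mm and grips with 20 to 120 N. Pads are 22 mm wide; open, the fingers measure 114 mm over their backs; the gripper's body (76 mm by 85 mm) begins 54 mm behind the grasp point. The pads swing forward as they close: fully open they stand 13 mm farther back than shut.
Start: joints at [-1.388, 0.313, 0.046, 1.304, 0, 1.431], TCP at [0.182, -0.545, 0.231] pointing down, gripper open.
Joint ranges: [-2.76, 2.76], [-0.86, 1.69], [-1.03, 1.26], [-2.2, 2.34], [-1.47, 1.5], [-3.14, 3.14]. Speed limits (rad/s): [2.57, 2.57, 3.14, 3.14, 3.14, 3.14].

## Interface

Orientations are given as a unit quaternion [w, x, y, z].
In Python, from workcell import env gives the robot as it stands.
- The arm moves only by the shell command python3 -m creep 'ROWS' [OPENING] [FORCE]. ROWS is JSON, a list of rows, each a list of 6 numbers: the shift along the tool's x, y, z in m, then the turn, a rotation vector about the tool's x, y, z in degrees. A call has exactly 8 rows; each row is the pose to reach, as a shift and turn from the pose commanded when the call began, along the tool's axes at that moment; what a row does not reach only later rows make up. A row lasts 1/10 s, in which the tool goes at most 50 mm and 8.59 degrees, less where a joint would pass 70% of its speed; a pose out of reach is approached as far as the arm can. A call with a gripper value outside its range is refused whole. OPENING is the finger opening in m, from 0 to 0.0854, set as the call begins (- or left out, the last holds). The fingers move at their own pace and stop on an object; FORCE is the grip in N (left out, the last holds). Time passes only in rows, so rows that repeat a pose let the fingers close, or fill a call up. It gives the time, the measured TCP pose, the force and the opening at its end, in the units of the state.
- env.get_state(): the state, without advancing time (a new reading comes with each control period).
- env.read_camera(name): name is "side" or "top"; returns (picture, depth): 384x512x3 uint8, blue, green, red; 384x512 float32, m along the optical axis (not along the pixel's ray), 0 where there is no reading.
- env.camera_params(name): a dict with "fx", "fy", "cx", "cy" (pixels), "k1" (the pictures are not rectified: a ray, as slopes to the right and down, at radius r is drawn at 1 + k1 r^2 times it, then the intrinsics apply), "position" and "orientation" of the camera in the world. Camera axes: x right, y up, looking along -z (the intrinsics and any distortion apply to the point x, -y, -z); pixel columns grow to the right and rows downward; lengths in m; the calibration is good to about 2 mm. A picture is of the moment at which its call begins. camera_params takes no time and is no camera call.
- env.hand_in(): hands the job in, once; it reports no verdict.
The state is a dict: "clock": time; "joint_pos": joint angles; "qvel": joint speeds; "tau": joint torques, N m; "tcp_pos": TCP position; "orientation": TCP orientation; "wrist_force": force on the tool from outside, world axes, zero at the start; "ft_torque": the same for the moment, N m; "finger_gap": finger opening in m.
Only numpy, scipy, OpenCV 4.12 (cv2) and the standard library are available. Lean on these libraries where they do the work, as an engineer would, in place of code of your own. Each camera call takes 0.05 s, during which the arm holds its last target. There are 200 camera calls.

## Task

Sort the two loose white covers by shape: slide the round one into the cassette with the round badge on its roof and the square one into the cassette with the square badge, without lifting or tipping them. Each must end flat against the end stop inside its cassette, but gently: do not shift the stop. Leave the bottle and the pot alone.

Things in the scene. Friction and masses are not known exactly. Their poses are not given: they have to be found in the camera images.
- round_cover: loose white plastic round cover, a closed disc 120 mm in diameter, 32 mm high, vertical rim, about 0.2 kg, too wide to grasp; origin at the centre of its underside, z up
- square_cover: loose white plastic square cover with vent lines and screw heads, a closed block 120 x 120 mm (x, y), 32 mm high, vertical sides, about 0.2 kg, too wide to grasp; origin at the centre of its underside, z up
- round_cassette: fixed cassette, white walls, clear roof, white round (66 mm) badge on the roof. Origin on the bench, mid-width; +x inward from the open mouth, z up. Inside 136 wide, 66 high; outside 148 wide, roof top 71, badge top 81. Roof spans x -70 to +110; roofless flared guides, 45 high, reach out to x -92, about 160 wide. Upright fingers do not fit under the roof; tilted 28-45 degrees they do. All in mm
- square_cassette: fixed cassette, white walls, clear roof, white square (62 mm) badge on the roof. Origin on the bench, mid-width; +x inward from the open mouth, z up. Inside 136 wide, 66 high; outside 148 wide, roof top 71, badge top 81. Roof spans x -70 to +110; roofless flared guides, 45 high, reach out to x -92, about 160 wide. Upright fingers do not fit under the roof; tilted 28-45 degrees they do. All in mm
- round_cassette_stop_face (a point): centre of the front (-x) face of the metal end stop plate in the round cassette, 20 mm above the bench; axes as the cassette's. Plate 110 wide, 34 high. Pre-set 60 to 71 mm along +x from the cassette's origin, held by a friction clamp that slips at about 20 N; it must stay where it is
- square_cassette_stop_face (a point): centre of the front (-x) face of the metal end stop plate in the square cassette, 20 mm above the bench; axes as the cassette's. Plate 110 wide, 34 high. Pre-set 60 to 71 mm along +x from the cassette's origin, held by a friction clamp that slips at about 20 N; it must stay where it is
- flux_bottle: bystander: clear plastic bottle with white cap, 52 mm in diameter, 110 mm high; origin at the centre of its underside
- brush_pot: bystander: grey pot with brush sticks, 68 mm in diameter, 70 mm high (sticks to 125 mm); origin at the centre of its underside
Not all that is in view belongs to the job. Leave any green or yellow look-alike of the square_cover alone.

How it is judged:
By the outcome, as a careful person would: the job done as asked, in the order asked, and still so for the second after the job is handed in, with the robot touching nothing.
It also fails if it takes over 72 s, if anything falls off the work surface, if the arm or the gripper's body presses on something with over 40 N, if the wrist force passes 120 N, or if a joint passes its speed limit or range.

## Working session

There is one attempt and no reset: what is moved stays moved. The work goes in short steps, Python scripts to look and compute and a shell command to move; the robot and the scene stay as the last step left them, time stands still between calls to the robot, and variables do not carry over. Pictures are saved under pics/ and viewed, about 8 in all and at most 12, crops included, and the job is handed in when it is done.

```bash
ls; mkdir -p pics; cat > h.py <<'E'
import numpy as np, cv2
from scipy.spatial.transform import Rotation as R
from workcell import env
def rot(q): return R.from_quat([q[1],q[2],q[3],q[0]])
def world(name,u,v,d=None,z=None):
    p=env.camera_params(name); K=np.array([[p['fx'],0,p['cx']],[0,p['fy'],p['cy']],[0,0,1.]])
    uv=np.stack([np.ravel(u),np.ravel(v)],-1).astype(float)[:,None]
    s=cv2.undistortPointsIter(uv,K,np.array([p['k1'],0,0,0.]),None,None,(3,40,1e-9))[:,0]
    ray=rot(p['orientation']).apply(np.c_[s[:,0],-s[:,1],-np.ones(len(s))]); o=np.array(p['position'])
    t=(z-o[2])/ray[:,2] if d is None else np.ravel(d)
    return o+ray*np.asarray(t)[:,None]
def shot(name,tag):
    im,d=env.read_camera(name); cv2.imwrite(f'pics/{tag}.png',im); np.save(f'pics/{tag}.npy',d); return im,d
def st():
    s=env.get_state(); print({k:np.round(s[k],4).tolist() for k in ('clock','joint_pos','tcp_pos','orientation','wrist_force','finger_gap')}); return s
E
python3 - <<'E'
from h import *
st()
for n in('top','side'):
    shot(n,n+'0'); print(n,env.camera_params(n))
a=np.vstack([cv2.imread('pics/top0.png')]);b=cv2.imread('pics/side0.png')
E
```

```text
pics
{'clock': 0.0, 'joint_pos': [-1.3876, 0.314, 0.045, 1.3036, -0.0, 1.4312], 'tcp_pos': [0.1823, -0.5448, 0.2304], 'orientation': [-0.0009, 0.987, 0.1607, -0.0], 'wrist_force': [0.0547, -0.3581, -0.545], 'finger_gap': 0.0854}
top {'fx': 363.21441775220916, 'fy': 363.21441775220916, 'cx': 253.05007306950014, 'cy': 193.23468642644414, 'k1': -0.11758352632359971, 'position': array([0.36520841, 0.00469544, 1.09000133]), 'orientation': array([ 0.71019262,  0.01950554, -0.03361022, -0.70293409])}
side {'fx': 417.400907127219, 'fy': 417.400907127219, 'cx': 254.88349104252828, 'cy': 193.4844121671583, 'k1': -0.014175351062684851, 'position': array([0.37799169, 1.10443792, 0.75261632]), 'orientation': array([-0.02760937, -0.0251742 ,  0.48256152,  0.87506478])}
```

View pics/top0.png

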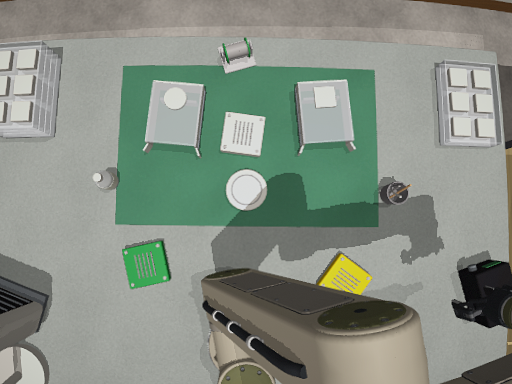

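View pics/side0.png

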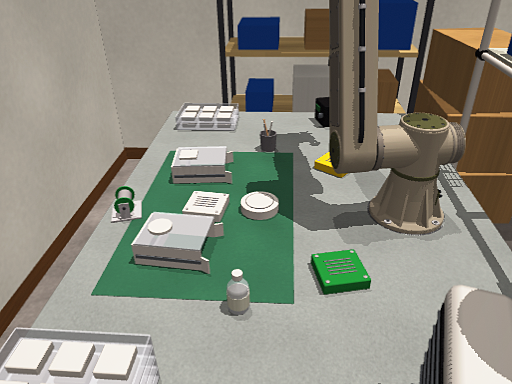

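Top view: round cassette (round badge) at (175,98), square cassette (square badge) at (324,97), loose white square cover at (243,134), loose white round cover at (246,190). The bottle is at (104,178) and the pot at (394,193). Look-alikes to leave alone: green (147,264), yellow (345,275), and the white covers in the clear trays at both edges. The side view agrees. I'll confirm in an enlarged crop and measure.

```bash
python3 - <<'E'
from h import *
im=cv2.imread('pics/top0.png'); d=np.load('pics/top0.npy')
c=cv2.resize(im[60:230,90:430],None,fx=2.35,fy=2.35,interpolation=cv2.INTER_CUBIC); cv2.imwrite('pics/crop0.png',c)
v,u=np.mgrid[0:384,0:512]; W=world('top',u,v,d=d).reshape(384,512,3); W[d==0]=np.nan
np.save('pics/W.npy',W)
def seg(name,cu,cv_,r,zlo,zhi):
    m=np.zeros((384,512),bool); m[cv_-r:cv_+r,cu-r:cu+r]=1
    m&=(W[...,2]>zlo)&(W[...,2]<zhi)
    n,l,s,_=cv2.connectedComponentsWithStats(m.astype(np.uint8)); 
    k=1+np.argmax(s[1:,4]); P=W[l==k]; 
    z=np.median(P[:,2]); rc=cv2.minAreaRect((P[:,:2]*1000).astype(np.float32)); ce,rr=cv2.minEnclosingCircle((P[:,:2]*1000).astype(np.float32))
    print(name,'z',z.round(4),'rect',np.round(rc[0],1),np.round(rc[1],1),round(rc[2],1),'circ',np.round(ce,1),round(rr,1),len(P),'mean',P[:,:2].mean(0).round(4))
seg('round',246,190,30,.02,.045); seg('square',243,134,32,.02,.045)
seg('rcas',175,113,45,.05,.078); seg('scas',324,113,45,.05,.078)
seg('rbadge',175,98,18,.076,.09); seg('sbadge',324,97,18,.076,.09)
seg('bottle',104,178,20,.03,.13); seg('pot',394,193,20,.03,.13)
for p in [(175,120),(324,125),(175,130),(160,85),(250,100),(150,200)]: print(p,W[p[1],p[0]].round(4))
E
```

```text
round z 0.033 rect [454.7   1.8] [117.7 117.1] 1.2 circ [455.6   3.1] 59.9 1298 mean [0.4551 0.003 ]
square z 0.0323 rect [624.4  15.8] [120.2 122.4] 83.0 circ [624.8  15.3] 83.3 1615 mean [0.6224 0.0163]
rcas z 0.0712 rect [674.9 217. ] [150.7 189. ] 85.5 circ [674.5 215. ] 118.8 2832 mean [0.6659 0.2143]
scas z 0.0712 rect [ 687.  -222.7] [188.6 149.5] 4.9 circ [ 686.6 -222.5] 118.6 2730 mean [ 0.6769 -0.2208]
rbadge z 0.0811 rect [713.9 212.7] [64.  66.4] 65.8 circ [712.1 211.5] 35.3 401 mean [0.7129 0.2124]
sbadge z 0.0813 rect [ 724.7 -219. ] [65.1 61.2] 4.2 circ [ 723.5 -218.1] 41.3 442 mean [ 0.7239 -0.2187]
bottle z 0.0774 rect [478.2 413.6] [45.9 52.3] 74.0 circ [478.8 415. ] 26.3 342 mean [0.4767 0.4071]
pot z 0.0638 rect [ 447.6 -433.1] [67.6 66.5] 23.8 circ [ 448.3 -433.2] 34.7 385 mean [ 0.4492 -0.4331]
(175, 120) [0.6508 0.2112 0.0706]
(324, 125) [ 0.6428 -0.2191  0.0686]
(175, 130) [0.62   0.2091 0.0761]
(160, 85) [0.7567 0.26   0.0687]
(250, 100) [ 0.7369 -0.0045 -0.001 ]
(150, 200) [0.4234 0.2937 0.0018]
```

View pics/crop0.png

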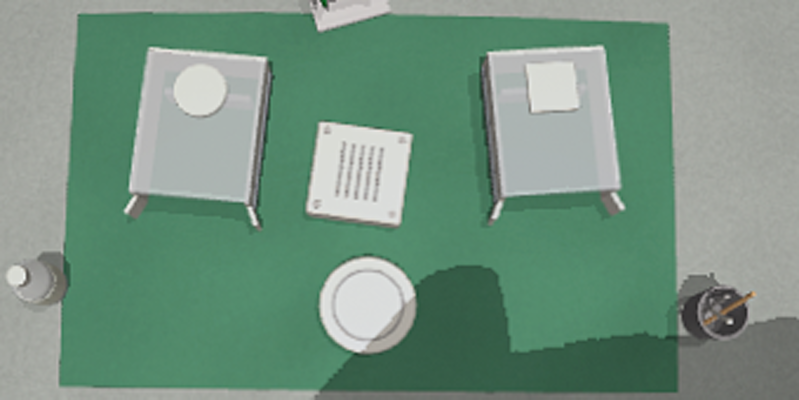

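The crop confirms it: the round disc is at crop (367,305) and the white vented square at crop (360,174), both loose on the mat and white. Next I'll refine the cassette frames and orientations.

```bash
python3 - <<'E'
from h import *
W=np.load('pics/W.npy')
for n,(cu,cv_) in dict(r=(175,113),s=(324,113)).items():
    m=np.zeros((384,512),np.uint8); s=(slice(cv_-45,cv_+45),slice(cu-45,cu+45))
    m[s]=((W[s][...,2]>.063)&(W[s][...,2]<.09))
    m=cv2.morphologyEx(m,cv2.MORPH_OPEN,np.ones((5,5)))
    P=(W[m>0][:,:2]*1000).astype(np.float32); rc=cv2.minAreaRect(P); print(n,np.round(rc[0],1),np.round(rc[1],1),rc[2])
    a=rc[2] if abs(rc[2])<45 else rc[2]-90
    for a in (a-1,a,a+1):
        t=np.radians(a); x=P@[np.cos(t),np.sin(t)]; y=P@[-np.sin(t),np.cos(t)]
        # near/far edge and side edges per bin slope
        b=[(x[(y>q)&(y<=q+20)].min(),x[(y>q)&(y<=q+20)].max()) for q in np.arange(y.min()+10,y.max()-25,20)]
        c=[(y[(x>q)&(x<=q+20)].min(),y[(x>q)&(x<=q+20)].max()) for q in np.arange(x.min()+10,x.max()-25,20)]
        print(round(a,2),np.round(b,0).tolist(),np.round(c,0).tolist())
        far=np.median([i[1] for i in b]);near=np.median([i[0] for i in b]);mid=(np.median([i[0] for i in c])+np.median([i[1] for i in c]))/2
        for o in (far-110,near+70): print('  origin',np.round([o*np.cos(t)-mid*np.sin(t),o*np.sin(t)+mid*np.cos(t)],1))
E
```

```text
r [674.9 217. ] [150.6 187.6] 85.10304260253906
-5.9 [[557.0, 742.0], [556.0, 741.0], [556.0, 741.0], [555.0, 741.0], [556.0, 740.0], [556.0, 741.0]] [[209.0, 357.0], [209.0, 358.0], [209.0, 359.0], [210.0, 359.0], [210.0, 361.0], [212.0, 360.0], [211.0, 360.0], [212.0, 359.0]]
  origin [656.9 218.2]
  origin [652.2 218.7]
-4.9 [[561.0, 746.0], [561.0, 744.0], [561.0, 745.0], [560.0, 746.0], [562.0, 746.0], [561.0, 746.0]] [[199.0, 347.0], [199.0, 347.0], [199.0, 348.0], [199.0, 348.0], [199.0, 349.0], [200.0, 348.0], [199.0, 348.0], [199.0, 347.0]]
  origin [657.  218.1]
  origin [651.8 218.5]
-3.9 [[564.0, 750.0], [565.0, 749.0], [565.0, 750.0], [565.0, 751.0], [567.0, 751.0], [567.0, 752.0]] [[189.0, 337.0], [188.0, 337.0], [188.0, 337.0], [187.0, 336.0], [188.0, 338.0], [189.0, 336.0], [187.0, 336.0], [187.0, 334.0]]
  origin [656.8 218. ]
  origin [651.4 218.3]
s [ 687.1 -222.7] [188.4 149.5] 4.882089138031006
3.88 [[578.0, 762.0], [579.0, 763.0], [577.0, 761.0], [577.0, 760.0], [577.0, 763.0], [575.0, 764.0]] [[-343.0, -196.0], [-344.0, -196.0], [-343.0, -195.0], [-342.0, -196.0], [-341.0, -194.0], [-343.0, -194.0], [-342.0, -195.0], [-343.0, -194.0]]
  origin [ 669.3 -224. ]
  origin [ 663.6 -224.4]
4.88 [[573.0, 757.0], [574.0, 757.0], [572.0, 756.0], [572.0, 755.0], [572.0, 759.0], [572.0, 760.0]] [[-353.0, -206.0], [-355.0, -206.0], [-354.0, -206.0], [-353.0, -207.0], [-354.0, -206.0], [-355.0, -206.0], [-355.0, -207.0], [-355.0, -206.0]]
  origin [ 668.5 -224.3]
  origin [ 663.7 -224.7]
5.88 [[567.0, 751.0], [567.0, 752.0], [567.0, 750.0], [568.0, 750.0], [567.0, 754.0], [568.0, 756.0]] [[-365.0, -217.0], [-366.0, -217.0], [-365.0, -217.0], [-365.0, -218.0], [-365.0, -218.0], [-367.0, -218.0], [-368.0, -219.0], [-367.0, -219.0]]
  origin [ 667.7 -224.4]
  origin [ 663.9 -224.8]
```

```bash
cat >> h.py <<'E'
def ori(psi,tilt=0): # tool x yaw psi deg (tool down), then tilt fingers forward along -tool x
    return R.from_euler('z',psi,degrees=True)*R.from_euler('x',180,degrees=True)*R.from_euler('y',-tilt,degrees=True)
def go(x,y,z,psi,tilt=0,cur=None):
    s=env.get_state(); r=rot(s['orientation']) if cur is None else cur
    d=r.inv().apply(np.array([x,y,z])-s['tcp_pos']); w=(r.inv()*ori(psi,tilt)).as_rotvec(degrees=True)
    print('shift',d.round(4),'turn',w.round(2),'| t',round(s['clock'],2),'tcp',np.round(s['tcp_pos'],4),'F',np.round(s['wrist_force'],1))
E
python3 -c "
from h import *
go(.4555,-.11,.12,90)"
```

```text
shift [ 0.397  -0.3256  0.1111] turn [-7.00e-02 -7.00e-02 -7.15e+01] | t 0.1 tcp [ 0.1823 -0.5449  0.2305] F [ 0.1  0.1 -0.6]
```

```bash
python3 -m creep '[[0.037,-0.03,0.002,0,0,-8],[0.074,-0.06,0.005,0,0,-16],[0.111,-0.09,0.01,0,0,-24],[0.148,-0.12,0.015,0,0,-32],[0.185,-0.15,0.02,0,0,-40],[0.222,-0.18,0.025,0,0,-48],[0.259,-0.21,0.03,0,0,-56],[0.296,-0.24,0.035,0,0,-64]]' 0.0854 40; python3 -c "
from h import *
go(.4555,-.11,.004,90)"
```

```text
clock: 0.9
tcp_pos: [0.3874, -0.222, 0.1959]
orientation: [-0.0, 0.75, 0.661, -0.0]
wrist_force: [0.4, -1.0, 0.8]
finger_gap: 0.0855
shift [0.1196 0.0535 0.1919] turn [-0.01 -0.   -7.2 ] | t 0.9 tcp [ 0.3874 -0.222   0.1959] F [ 0.4 -1.   0.8]
```

```bash
python3 -m creep '[[0.04,0.018,0.02,0,0,-7.2],[0.08,0.036,0.05,0,0,-7.2],[0.1196,0.0535,0.08,0,0,-7.2],[0.1196,0.0535,0.115,0,0,-7.2],[0.1196,0.0535,0.145,0,0,-7.2],[0.1196,0.0535,0.17,0,0,-7.2],[0.1196,0.0535,0.186,0,0,-7.2],[0.1196,0.0535,0.1915,0,0,-7.2]]'; python3 -c "
from h import *
go(.4555,.196,.004,90);st()"
```

```text
clock: 1.7
tcp_pos: [0.4539, -0.1114, 0.0028]
orientation: [-0.002, 0.709, 0.705, -0.001]
wrist_force: [-0.9, -0.8, -0.4]
finger_gap: 0.0857
shift [ 3.074e-01  1.000e-04 -8.000e-04] turn [-0.22 -0.09 -0.29] | t 1.7 tcp [ 0.4539 -0.1114  0.0028] F [-0.9 -0.8 -0.4]
{'clock': 1.7, 'joint_pos': [-0.4126, 0.3153, -0.5729, 0.6866, -0.0001, 1.1633], 'tcp_pos': [0.4539, -0.1114, 0.0028], 'orientation': [-0.0019, 0.7089, 0.7053, -0.0008], 'wrist_force': [-0.9012, -0.7501, -0.3981], 'finger_gap': 0.0857}
```

```bash
python3 -m creep '[[0.012,0,0,0,0,0],[0.024,0,0,0,0,0],[0.036,0,0,0,0,0],[0.048,0,0,0,0,0],[0.06,0,0,0,0,0],[0.072,0,0,0,0,0],[0.084,0,0,0,0,0],[0.096,0,0,0,0,0]]' | grep -E 'tcp|force'; python3 -m creep '[[0.012,0,0,0,0,0],[0.024,0,0,0,0,0],[0.036,0,0,0,0,0],[0.048,0,0,0,0,0],[0.06,0,0,0,0,0],[0.072,0,0,0,0,0],[0.084,0,0,0,0,0],[0.096,0,0,0,0,0]]' | grep -E 'tcp|force'; python3 - <<'E'
from h import *
im,d=shot('top','top1'); im2,_=shot('side','side1')
cv2.imwrite('pics/m1.png',np.hstack([im[40:300,90:430],im2[120:380,80:400]]))
E
```

```text
tcp_pos: [0.4566, -0.0157, 0.0051]
wrist_force: [0.1, -4.1, 2.1]
tcp_pos: [0.4566, 0.0806, 0.0048]
wrist_force: [0.5, -5.3, 4.4]
```

View pics/m1.png

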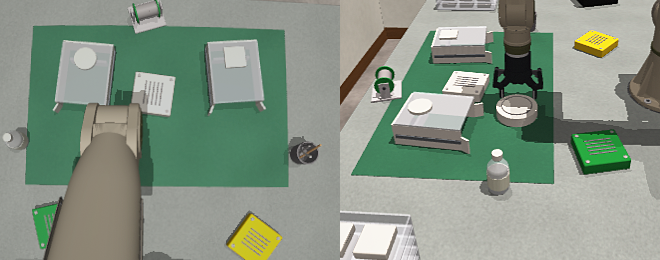

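The disc sits cupped between the two fingers (side pane at (518,108)) and everything else is undisturbed. I'll finish the sideways push, then back off and rise.

```bash
python3 -m creep '[[0.014,0,0,0,0,0],[0.028,0,0,0,0,0],[0.042,0,0,0,0,0],[0.056,0,0,0,0,0],[0.07,0,0,0,0,0],[0.082,0,0,0,0,0],[0.092,0,0,0,0,0],[0.1,0,0,0,0,0]]' | grep -E 'tcp|force'; python3 -m creep '[[0,0,0,0,0,0],[-0.02,0,0,0,0,0],[-0.04,0,0,0,0,0],[-0.04,0,-0.04,0,0,0],[-0.04,0,-0.09,0,0,0],[-0.06,0.02,-0.12,0,0,-8],[-0.08,0.04,-0.14,0,0,-16],[-0.1,0.06,-0.14,0,0,-24]]' 0.07; python3 - <<'E'
from h import *
shot('side','side2')
d=np.load('pics/side2.npy'); v,u=np.mgrid[0:384,0:512]; W=world('side',u,v,d=d).reshape(384,512,3)
m=(W[...,2]>.027)&(W[...,2]<.037)&(W[...,0]>.36)&(W[...,0]<.55)&(W[...,1]>.1)&(W[...,1]<.34)
P=W[m]; print(len(P),cv2.minEnclosingCircle((P[:,:2]*1000).astype(np.float32)),P.mean(0))
go(.345,.245,.16,175.3,0); go(.345,.245,.02,175.3,35)
E
```

```text
tcp_pos: [0.4568, 0.1807, 0.0045]
wrist_force: [-0.7, -0.8, -1.2]
clock: 5.0
tcp_pos: [0.5198, 0.0792, 0.1488]
orientation: [0.003, 0.544, 0.839, 0.002]
wrist_force: [0.1, 0.0, -0.3]
finger_gap: 0.0699
1032 ((460.060546875, 240.81298828125), 61.750099182128906) [0.45835538 0.24409739 0.03245707]
shift [ 0.2267 -0.0925 -0.0145] turn [  0.22   0.47 -61.04] | t 5.05 tcp [0.5226 0.0763 0.1473] F [ 4.6 -2.1  0.2]
shift [ 0.2274 -0.0935  0.1255] turn [-18.4  -31.12 -59.1 ] | t 5.05 tcp [0.5226 0.0763 0.1473] F [ 4.6 -2.1  0.2]
```

```bash
python3 -m creep '[[0.03,-0.012,0,0,0,-8],[0.06,-0.025,0,0,0,-16],[0.09,-0.035,0,0,0,-24],[0.12,-0.047,0,0,0,-32],[0.15,-0.06,0,0,0,-40],[0.18,-0.07,0,0,0,-48],[0.2,-0.08,0,0,0,-56],[0.21,-0.087,0,0,0,-61]]' 0.045 |grep -E 'tcp|force'; python3 -c "
from h import *
go(.362,.242,.004,175.3);go(.362,.242,.004,175.3,40)"
```

```text
tcp_pos: [0.3508, 0.238, 0.1446]
wrist_force: [0.6, -0.1, 0.4]
shift [-0.0109  0.0049  0.1406] turn [ 0.03 -0.05 -0.26] | t 5.85 tcp [0.3508 0.238  0.1446] F [ 0.6 -0.1  0.4]
shift [-0.0109  0.0049  0.1406] turn [ -0.06 -40.05  -0.26] | t 5.85 tcp [0.3508 0.238  0.1446] F [ 0.6 -0.1  0.4]
```

```bash
python3 -m creep '[[-0.01,0.005,0.045,0,0,-0.3],[-0.01,0.005,0.09,0,0,-0.3],[-0.01,0.005,0.125,0,0,-0.3],[-0.01,0.005,0.139,0,0,-0.3],[-0.014,0.005,0.139,0,0,-0.3],[-0.02,0.005,0.139,0,0,-0.3],[-0.028,0.005,0.139,0,0,-0.3],[-0.036,0.005,0.139,0,0,-0.3]]' |grep -E 'tcp|force'; python3 -m creep '[[-0.01,0,0,0,0,0],[-0.02,0,0,0,0,0],[-0.03,0,0,0,0,0],[-0.04,0,0,0,0,0],[-0.05,0,0,0,0,0],[-0.06,0,0,0,0,0],[-0.068,0,0,0,0,0],[-0.074,0,0,0,0,0]]' |grep -E 'tcp|force';  python3 - <<'E'
from h import *
go(.534,.2281,.005,175.3)
shot('side','side3')
d=np.load('pics/side3.npy'); v,u=np.mgrid[0:384,0:512]; W=world('side',u,v,d=d).reshape(384,512,3)
m=(W[...,2]>.027)&(W[...,2]<.037)&(W[...,0]>.42)&(W[...,0]<.58)&(W[...,1]>.12)&(W[...,1]<.34)
P=W[m]; print(len(P),cv2.minEnclosingCircle((P[:,:2]*1000).astype(np.float32)),P.mean(0))
E
```

```text
tcp_pos: [0.3911, 0.2389, 0.0071]
wrist_force: [-4.1, 0.9, 1.8]
tcp_pos: [0.4637, 0.2318, 0.0057]
wrist_force: [-3.8, 1.2, 4.3]
shift [-0.0704  0.0025  0.0007] turn [-0.01  0.03 -0.32] | t 7.45 tcp [0.4637 0.2318 0.0057] F [-3.8  1.2  4.3]
923 ((537.7071533203125, 230.8601531982422), 87.90946197509766) [0.53242957 0.23422076 0.03266994]
```

```bash
python3 -m creep '[[-0.01,0.0005,-0.001,0,0,0],[-0.02,0.001,-0.001,0,0,0],[-0.03,0.0015,-0.001,0,0,0],[-0.04,0.002,-0.001,0,0,0],[-0.05,0.0025,-0.001,0,0,0],[-0.058,0.0025,-0.001,0,0,0],[-0.065,0.0025,-0.001,0,0,0],[-0.07,0.0025,-0.001,0,0,0]]' |grep -E 'tcp|force'; python3 -m creep '[[0.005,0,-0.01,0,-5,0],[0.01,0,-0.012,0,-10,0],[0.01,0,-0.012,0,-15,0],[0.01,0,-0.012,0,-20,0],[0.01,0,-0.012,0,-25,0],[0.01,0,-0.01,0,-30,0],[0.01,0,-0.008,0,-35,0],[0.01,0,-0.005,0,-41,0]]' |grep -E 'tcp|force';  python3 - <<'E'
from h import *
go(.6,.2227,.005,175.3,41); st()
im,d=shot('side','side4'); im2,_=shot('top','top4')
cv2.imwrite('pics/m4.png',np.hstack([cv2.resize(im[190:300,110:270],None,fx=2.5,fy=2.5),cv2.resize(im2[60:170,120:280],None,fx=2.5,fy=2.5)]))
E
```

```text
tcp_pos: [0.5332, 0.2282, 0.0067]
wrist_force: [-2.2, -0.6, 0.3]
tcp_pos: [0.5244, 0.2299, 0.0143]
wrist_force: [0.5, 0.5, -1.6]
shift [-0.0508 -0.0005  0.0572] turn [-0.12  0.4  -0.33] | t 9.1 tcp [0.5244 0.2299 0.0143] F [ 0.5  0.5 -1.6]
{'clock': 9.1, 'joint_pos': [0.4503, 0.293, -0.9972, -0.3681, -0.3441, 0.4221], 'tcp_pos': [0.5244, 0.2299, 0.0143], 'orientation': [0.3532, 0.0414, 0.9345, -0.0144], 'wrist_force': [0.5359, 0.5002, -1.5995], 'finger_gap': 0.0451}
```

View pics/m4.png

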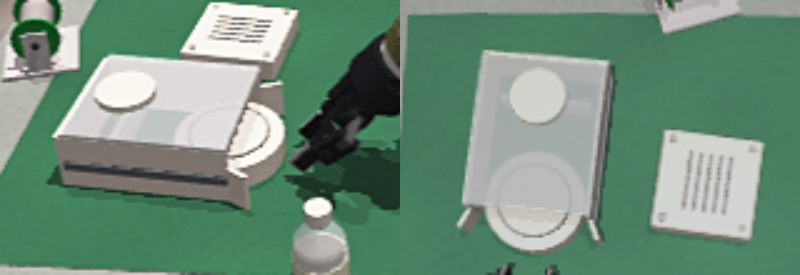

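The round cover is half in its cassette and centred (top pane at (535,195)). The tilted fingers wait behind it, clear of the guides.

```bash
python3 -m creep '[[0.003,0,0.0035,0,0,-0.3],[0.006,0,0.007,0,0,-0.3],[0.0,0,0.0122,0,0,-0.3],[-0.006,0,0.0175,0,0,-0.3],[-0.0128,0,0.0234,0,0,-0.3],[-0.0196,0,0.0293,0,0,-0.3],[-0.0264,0,0.0352,0,0,-0.3],[-0.0325,0,0.0405,0,0,-0.3]]' |grep -E 'tcp|force'; python3 - <<'E'
from h import *
go(.6,.2227,.005,175.3,41); st()
E
```

```text
tcp_pos: [0.5749, 0.2252, 0.0034]
wrist_force: [-8.9, 0.9, 10.8]
shift [-0.0201 -0.0004  0.0153] turn [-0.14 -0.02  0.05] | t 10.0 tcp [0.5749 0.2252 0.0034] F [-8.9  0.9 10.8]
{'clock': 10.0, 'joint_pos': [0.3898, 0.3656, -0.9132, -0.3656, -0.305, 0.3671], 'tcp_pos': [0.5749, 0.2252, 0.0034], 'orientation': [0.3497, 0.0384, 0.9359, -0.0157], 'wrist_force': [-8.8947, 0.8938, 10.8338], 'finger_gap': 0.0447}
```

```bash
python3 -m creep '[[-0.001,0,-0.0012,0,0,0],[-0.002,0,-0.0023,0,0,0],[-0.0026,0,-0.003,0,0,0],[-0.0026,0,-0.003,0,0,0],[-0.0041,0,-0.0017,0,0,0],[-0.0056,0,-0.0004,0,0,0],[-0.0071,0,0.0009,0,0,0],[-0.0071,0,0.0009,0,0,0]]' |grep -E 'tcp|force'; python3 - <<'E'
from h import *
im,d=shot('side','side5'); im2,_=shot('top','top5')
cv2.imwrite('pics/m5.png',np.hstack([cv2.resize(im[190:300,110:270],None,fx=2.5,fy=2.5),cv2.resize(im2[60:170,120:280],None,fx=2.5,fy=2.5)]))
st()
E
```

```text
tcp_pos: [0.5795, 0.2243, 0.0062]
wrist_force: [-0.8, 0.9, -0.5]
{'clock': 10.9, 'joint_pos': [0.3845, 0.3625, -0.9025, -0.3521, -0.3026, 0.3625], 'tcp_pos': [0.5794, 0.2243, 0.0063], 'orientation': [0.3494, 0.0384, 0.936, -0.0163], 'wrist_force': [-0.6926, 0.2508, -0.4726], 'finger_gap': 0.0448}
```

View pics/m5.png

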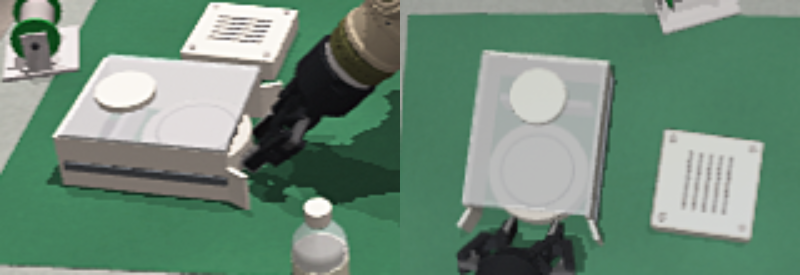

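```bash
python3 -m creep '[[-0.0011,0,0.001,0,0,0],[-0.0022,0,0.002,0,0,0],[-0.0033,0,0.003,0,0,0],[-0.0044,0,0.004,0,0,0],[-0.0055,0,0.0049,0,0,0],[-0.0066,0,0.0058,0,0,0],[-0.0074,0,0.0064,0,0,0],[-0.0074,0,0.0064,0,0,0]]' |grep -E 'tcp|force';  python3 -m creep '[[-0.0008,0,0.0006,0,0,0],[-0.0015,0,0.0012,0,0,0],[-0.0015,0,0.0012,0,0,0],[-0.0015,0,0.0012,0,0,0],[-0.0015,0,0.0012,0,0,0],[-0.0015,0,0.0012,0,0,0],[-0.0015,0,0.0012,0,0,0],[-0.0015,0,0.0012,0,0,0]]' |grep -E 'tcp|force'
```

```text
tcp_pos: [0.5895, 0.2234, 0.0065]
wrist_force: [-0.9, 0.4, -0.2]
tcp_pos: [0.5913, 0.2233, 0.0066]
wrist_force: [-0.5, 1.0, 1.2]
```

```bash
python3 -m creep '[[-0.0004,0,0.0003,0,0,0],[-0.0008,0,0.0006,0,0,0],[-0.0012,0,0.0009,0,0,0],[-0.0012,0,0.0009,0,0,0],[-0.0012,0,0.0009,0,0,0],[-0.0012,0,0.0009,0,0,0],[-0.0012,0,0.0009,0,0,0],[-0.0012,0,0.0009,0,0,0]]' |grep -E 'tcp|force'
```

```text
tcp_pos: [0.5926, 0.2232, 0.0066]
wrist_force: [-1.4, -0.6, 0.6]
```

```bash
python3 -m creep '[[-0.0004,0,0.0003,0,0,0],[-0.0008,0,0.0006,0,0,0],[-0.0012,0,0.0009,0,0,0],[-0.0012,0,0.0009,0,0,0],[-0.0012,0,0.0009,0,0,0],[-0.0012,0,0.0009,0,0,0],[-0.0012,0,0.0009,0,0,0],[-0.0012,0,0.0009,0,0,0]]' |grep -E 'tcp|force'; python3 - <<'E'
from h import *
im2,_=shot('top','top6'); cv2.imwrite('pics/m6.png',cv2.resize(im2[70:160,130:220],None,fx=6,fy=6,interpolation=cv2.INTER_CUBIC))
E
```

```text
tcp_pos: [0.5942, 0.223, 0.0068]
wrist_force: [-0.7, -0.5, -1.3]
```

View pics/m6.png

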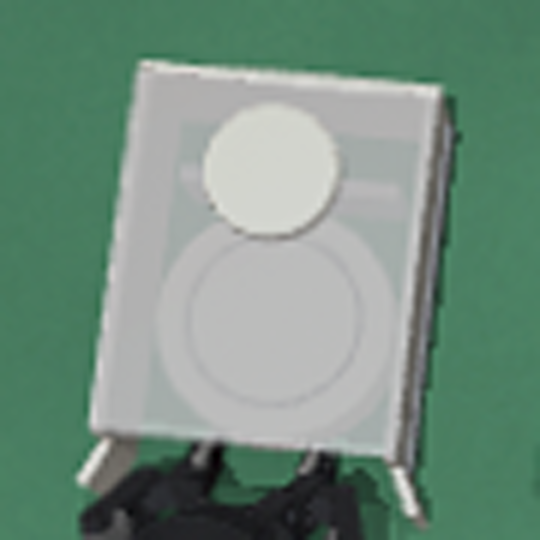

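The stop band shows at rows ~180-196 of the crop. The disc's outer edge spans columns 155-400, so its front is near row 196 and the gap is only a few mm. I'll continue in ~1.5 mm steps.

```bash
python3 -m creep '[[-0.0004,0,0.0003,0,0,0],[-0.0008,0,0.0006,0,0,0],[-0.0012,0,0.0009,0,0,0],[-0.0012,0,0.0009,0,0,0],[-0.0012,0,0.0009,0,0,0],[-0.0012,0,0.0009,0,0,0],[-0.0012,0,0.0009,0,0,0],[-0.0012,0,0.0009,0,0,0]]' |grep -E 'tcp|force'
```

```text
tcp_pos: [0.5956, 0.2229, 0.0069]
wrist_force: [-0.1, -1.1, -1.4]
```

```bash
python3 -m creep '[[-0.0004,0,0.0003,0,0,0],[-0.0008,0,0.0006,0,0,0],[-0.0012,0,0.0009,0,0,0],[-0.0012,0,0.0009,0,0,0],[-0.0012,0,0.0009,0,0,0],[-0.0012,0,0.0009,0,0,0],[-0.0012,0,0.0009,0,0,0],[-0.0012,0,0.0009,0,0,0]]' |grep -E 'tcp|force'; python3 - <<'E'
from h import *
for i in range(3): print(np.round(env.get_state()['wrist_force'],2))
E
```

```text
tcp_pos: [0.5972, 0.2228, 0.007]
wrist_force: [-2.2, -0.2, -1.5]
[-2.19 -0.17 -1.45]
[-2.19 -0.17 -1.45]
[-2.19 -0.17 -1.45]
```

```bash
python3 -m creep '[[-0.0004,0,0.0003,0,0,0],[-0.0008,0,0.0006,0,0,0],[-0.0008,0,0.0006,0,0,0],[-0.0008,0,0.0006,0,0,0],[-0.0008,0,0.0006,0,0,0],[-0.0008,0,0.0006,0,0,0],[-0.0008,0,0.0006,0,0,0],[-0.0008,0,0.0006,0,0,0]]' |grep -E 'tcp|force'
```

```text
tcp_pos: [0.5981, 0.2227, 0.007]
wrist_force: [-1.8, -0.0, -0.9]
```

```bash
python3 -m creep '[[-0.0004,0,0.0003,0,0,0],[-0.0008,0,0.0006,0,0,0],[-0.0008,0,0.0006,0,0,0],[-0.0008,0,0.0006,0,0,0],[-0.0008,0,0.0006,0,0,0],[-0.0008,0,0.0006,0,0,0],[-0.0008,0,0.0006,0,0,0],[-0.0008,0,0.0006,0,0,0]]' |grep -E 'tcp|force'
```

```text
tcp_pos: [0.5992, 0.2226, 0.0072]
wrist_force: [0.0, -0.3, -0.3]
```

```bash
python3 -m creep '[[-0.0004,0,0.0003,0,0,0],[-0.0008,0,0.0006,0,0,0],[-0.0008,0,0.0006,0,0,0],[-0.0008,0,0.0006,0,0,0],[-0.0008,0,0.0006,0,0,0],[-0.0008,0,0.0006,0,0,0],[-0.0008,0,0.0006,0,0,0],[-0.0008,0,0.0006,0,0,0]]' |grep -E 'clock|tcp|force'
```

```text
clock: 18.15
tcp_pos: [0.6001, 0.2225, 0.0072]
wrist_force: [0.1, 0.8, -0.5]
```

```bash
python3 -m creep '[[-0.0004,0,0.0003,0,0,0],[-0.0008,0,0.0006,0,0,0],[-0.0008,0,0.0006,0,0,0],[-0.0008,0,0.0006,0,0,0],[-0.0008,0,0.0006,0,0,0],[-0.0008,0,0.0006,0,0,0],[-0.0008,0,0.0006,0,0,0],[-0.0008,0,0.0006,0,0,0]]' |grep -E 'clock|tcp|force'; python3 - <<'E'
from h import *
im2,_=shot('top','top7'); im,_=shot('side','side7')
a=cv2.resize(cv2.imread('pics/top6.png')[85:150,140:210],None,fx=5,fy=5,interpolation=cv2.INTER_CUBIC)
b=cv2.resize(im2[85:150,140:210],None,fx=5,fy=5,interpolation=cv2.INTER_CUBIC)
f=lambda x:cv2.convertScaleAbs(x,alpha=2.2,beta=-200)
cv2.imwrite('pics/m7.png',f(np.hstack([a,b])))
E
```

```text
clock: 18.95
tcp_pos: [0.6006, 0.2224, 0.007]
wrist_force: [-5.1, 0.7, 1.8]
```

View pics/m7.png

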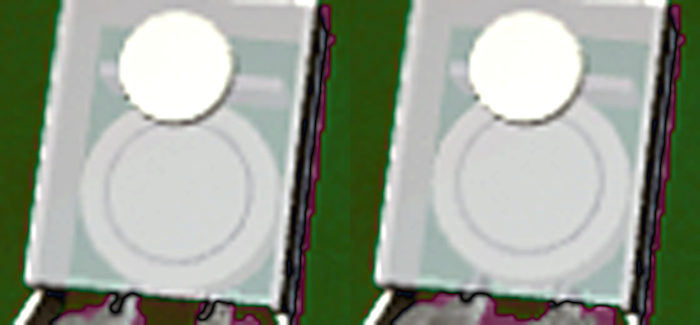

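Contact with the stop: −5 N and the advance halved (TCP stood short). The stop band is in the same place in both panes, so the round cover is seated. I'll retreat and head to the square's far side.

```bash
python3 -m creep '[[0.004,0,-0.0035,0,0,0],[0.019,0,-0.0165,0,0,0],[0.038,0,-0.033,0,0,0],[0.057,0,-0.05,0,0,0],[0.066,0,-0.057,0,0,0],[0.044,0,-0.082,0,0,0],[0.024,0,-0.115,0,5,0],[-0.002,0,-0.145,0,12,0]]' 0.0854|grep -E 'tcp|force'; python3 - <<'E'
from h import *
go(.712,.005,.16,173); print(np.load('pics/W.npy')[[72,70,66],238].round(3))
E
```

```text
tcp_pos: [0.5106, 0.2319, 0.0931]
wrist_force: [1.8, 1.6, -0.2]
shift [-0.2203 -0.2102  0.062 ] turn [ 0.37 32.41  2.38] | t 19.85 tcp [0.5106 0.2319 0.0931] F [ 1.8  1.6 -0.2]
[[0.827 0.034 0.002]
 [0.832 0.034 0.004]
 [0.845 0.034 0.005]]
```

```bash
python3 -m creep '[[-0.026,0,-0.04,0,4,0],[-0.04,-0.015,-0.056,0,8,0],[-0.07,-0.047,-0.037,0,12,0],[-0.1,-0.079,-0.017,0.1,16,0.5],[-0.13,-0.111,0.003,0.1,20,1],[-0.16,-0.143,0.022,0.2,24,1.5],[-0.19,-0.176,0.042,0.3,28,2],[-0.22,-0.21,0.062,0.4,32.4,2.4]]' |grep -E 'tcp|force'; python3 - <<'E'
from h import *
go(.712,.005,.003,173)
d=shot('top','top8')[1]; v,u=np.mgrid[0:384,0:512]
d=shot('side','side8')[1]; W=world('side',u,v,d=d).reshape(384,512,3)
m=(W[...,2]>.027)&(W[...,2]<.038)&(W[...,0]>.53)&(W[...,0]<.71)&(W[...,1]>-.08)&(W[...,1]<.11)
print(cv2.minAreaRect((W[m][:,:2]*1000).astype(np.float32)))
E
```

```text
tcp_pos: [0.715, 0.0035, 0.1609]
wrist_force: [1.9, 1.1, 0.0]
shift [0.0041 0.0011 0.1578] turn [ 0.02  0.35 -0.12] | t 20.65 tcp [0.715  0.0035 0.1609] F [1.9 1.1 0. ]
((625.5912475585938, 18.638778686523438), (126.13594818115234, 119.9129638671875), 82.8914566040039)
```

```bash
python3 -m creep '[[0.002,0,0.04,0,0,0],[0.002,0,0.08,0,0,0],[0.002,0,0.12,0,0,0],[0.002,0,0.145,0,0,0],[0.002,0,0.155,0,0,0],[0.008,0,0.155,0,0,0],[0.016,0,0.155,0,0,0],[0.024,0,0.155,0,0,0]]' |grep -E 'tcp|force'; python3 -m creep '[[0.011,0,0,0,0,0],[0.022,0,0,0,0,0],[0.033,0,0,0,0,0],[0.044,0,0,0,0,0],[0.055,0,0,0,0,0],[0.066,0,0,0,0,0],[0.077,0,0,0,0,0],[0.088,0,0,0,0,0]]' |grep -E 'tcp|force';python3 - <<'E'
from h import *
go(.536,.026,.005,173)
E
```

```text
tcp_pos: [0.6907, 0.0084, 0.0071]
wrist_force: [1.1, -0.7, -0.5]
tcp_pos: [0.6038, 0.0192, 0.0071]
wrist_force: [2.0, 0.6, 0.6]
shift [ 0.0681 -0.0016  0.0014] turn [ 0.01  0.62 -0.08] | t 22.35 tcp [0.6038 0.0192 0.0071] F [2.  0.6 0.6]
```

```bash
python3 -m creep '[[0.01,0,0.001,0,0,0],[0.02,0,0.001,0,0,0],[0.03,0,0.001,0,0,0],[0.04,0,0.001,0,0,0],[0.05,0,0.001,0,0,0],[0.058,0,0.001,0,0,0],[0.064,0,0.001,0,0,0],[0.068,0,0.001,0,0,0]]' |grep -E 'tcp|force'; python3 -m creep '[[0,0,0,0,0,0],[-0.015,0,0,0,0,0],[-0.02,0,-0.03,0,0,0],[-0.02,0,-0.07,0,0,4],[-0.02,0,-0.1,0,0,12],[0,0.03,-0.1,0,0,20],[0.03,0.06,-0.1,0,0,28],[0.05,0.08,-0.1,0,0,36]]' |grep -E 'tcp|force';python3 - <<'E'
from h import *
v,u=np.mgrid[0:384,0:512]
d=shot('side','side9')[1]; W=world('side',u,v,d=d).reshape(384,512,3)
m=(W[...,2]>.027)&(W[...,2]<.038)&(W[...,0]>.36)&(W[...,0]<.58)&(W[...,1]>-.08)&(W[...,1]<.15)
print(cv2.minAreaRect((W[m][:,:2]*1000).astype(np.float32)))
go(.458,.135,.11,94.6)
E
```

```text
tcp_pos: [0.5339, 0.0279, 0.0028]
wrist_force: [2.0, -0.7, -0.3]
tcp_pos: [0.4921, 0.1146, 0.1023]
wrist_force: [-0.1, 0.9, -0.6]
((472.33905029296875, 70.55946350097656), (201.94862365722656, 132.5816192626953), 73.73709869384766)
shift [ 0.0348 -0.0083 -0.0081] turn [-4.000e-02 -1.100e-01  4.178e+01] | t 24.0 tcp [0.4889 0.117  0.1019] F [-3.8  1.7 -0.9]
```

```bash
python3 -m creep '[[0.012,-0.003,0,0,0,8.4],[0.024,-0.006,0,0,0,16.8],[0.035,-0.008,0,0,0,25.2],[0.035,-0.008,0.01,0,0,33.5],[0.035,-0.008,0.03,0,0,41.8],[0.035,-0.008,0.06,0,0,41.8],[0.035,-0.008,0.085,0,0,41.8],[0.035,-0.008,0.096,0,0,41.8]]' |grep -E 'tcp|force';python3 - <<'E'
from h import *
v,u=np.mgrid[0:384,0:512]
im,d=shot('side','side10'); W=world('side',u,v,d=d).reshape(384,512,3)
hsv=cv2.cvtColor(im,cv2.COLOR_BGR2HSV)
m=(W[...,2]>.027)&(W[...,2]<.038)&(W[...,0]>.36)&(W[...,0]<.58)&(W[...,1]>-.08)&(W[...,1]<.15)&(hsv[...,2]>110)
m=cv2.morphologyEx(m.astype(np.uint8),cv2.MORPH_OPEN,np.ones((3,3)))>0
print(m.sum(),cv2.minAreaRect((W[m][:,:2]*1000).astype(np.float32)))
go(.458,.135,.005,94.6); cv2.imwrite('pics/m10.png',cv2.resize(im[150:310,130:330],None,fx=2.5,fy=2.5))
E
```

```text
tcp_pos: [0.4615, 0.1309, 0.0041]
wrist_force: [0.0, 0.3, -0.0]
153 ((439.0878601074219, 76.53560638427734), (102.83595275878906, 63.014198303222656), 40.769649505615234)
shift [ 0.0044 -0.0028 -0.0015] turn [-0.08  0.06  0.54] | t 24.85 tcp [0.4612 0.1309 0.0035] F [-0.7  0.2 -1.9]
```

View pics/m10.png

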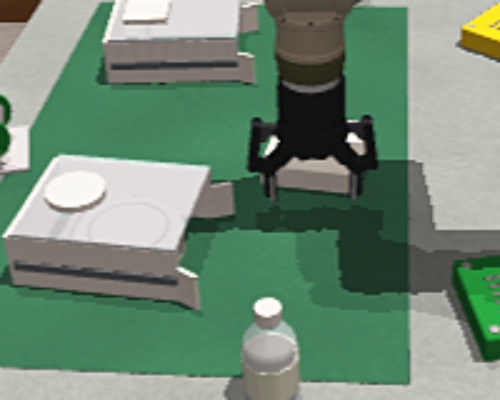

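The square cover stands at crop (313,175) right behind the open fingers, facing both of them, and the round cover is seated under its roof at (128,225). Now I'll push it sideways towards −y.

```bash
python3 -m creep '[[-0.01,0,-0.002,0,0,0.3],[-0.021,0,-0.002,0,0,0.5],[-0.032,0,-0.002,0,0,0.5],[-0.044,0,-0.002,0,0,0.5],[-0.056,0,-0.002,0,0,0.5],[-0.068,0,-0.002,0,0,0.5],[-0.08,0,-0.002,0,0,0.5],[-0.092,0,-0.002,0,0,0.5]]' |grep -E 'tcp|force'; python3 -m creep '[[-0.012,0,0,0,0,0],[-0.024,0,0,0,0,0],[-0.036,0,0,0,0,0],[-0.048,0,0,0,0,0],[-0.06,0,0,0,0,0],[-0.072,0,0,0,0,0],[-0.084,0,0,0,0,0],[-0.096,0,0,0,0,0]]' |grep -E 'tcp|force';python3 - <<'E'
from h import *
go(.486,-.167,.005,94.6)
E
```

```text
tcp_pos: [0.4724, 0.0387, 0.0089]
wrist_force: [0.2, 2.5, 1.0]
tcp_pos: [0.4798, -0.057, 0.0087]
wrist_force: [-0.2, 1.5, 0.8]
shift [-0.1101 -0.0027  0.0038] turn [0.25 0.05 0.01] | t 26.45 tcp [ 0.4798 -0.057   0.0087] F [-0.2  1.5  0.8]
```

```bash
python3 -m creep '[[-0.014,0,0.003,0,0,0],[-0.03,0,0.003,0,0,0],[-0.046,0,0.003,0,0,0],[-0.062,0,0.003,0,0,0],[-0.078,0,0.003,0,0,0],[-0.092,0,0.003,0,0,0],[-0.103,0,0.003,0,0,0],[-0.11,0,0.003,0,0,0]]' |grep -E 'tcp|force'; python3 -m creep '[[0,0,0,0,0,0],[0.015,0,0,0,0,0],[0.03,0,0,0,0,0],[0.04,0,-0.04,0,0,0],[0.04,0,-0.09,0,0,-8],[0.04,0.01,-0.13,0,0,-16],[0.04,0.02,-0.15,0,0,-24],[0.04,-0.02,-0.15,0,0,-32]]' 0.06 |grep -E 'tcp|force';python3 - <<'E'
from h import *
v,u=np.mgrid[0:384,0:512]
im,d=shot('side','side11'); W=world('side',u,v,d=d).reshape(384,512,3)
hsv=cv2.cvtColor(im,cv2.COLOR_BGR2HSV)
m=(W[...,2]>.027)&(W[...,2]<.038)&(W[...,0]>.40)&(W[...,0]<.567)&(W[...,1]>-.33)&(W[...,1]<-.12)&(hsv[...,2]>100)
m=cv2.morphologyEx(m.astype(np.uint8),cv2.MORPH_OPEN,np.ones((3,3)))>0
print(m.sum(),cv2.minAreaRect((W[m][:,:2]*1000).astype(np.float32)),W[m].mean(0))
go(.395,-.246,.15,184.6); cv2.imwrite('pics/m11.png',cv2.resize(im[130:230,130:330],None,fx=4,fy=4))
E
```

```text
tcp_pos: [0.4889, -0.1668, 0.0059]
wrist_force: [-0.2, 1.5, 0.9]
tcp_pos: [0.4718, -0.1275, 0.1599]
wrist_force: [-1.6, -0.2, -0.0]
491 ((499.714111328125, -234.54653930664062), (118.94550323486328, 124.50543975830078), 2.7369449138641357) [ 0.49714101 -0.23119118  0.03155212]
shift [-0.0568 -0.1254  0.0062] turn [ 1.00e-02  5.00e-02 -5.71e+01] | t 28.1 tcp [ 0.4598 -0.1246  0.1562] F [-8.2  1.3 -1.6]
```

View pics/m11.png

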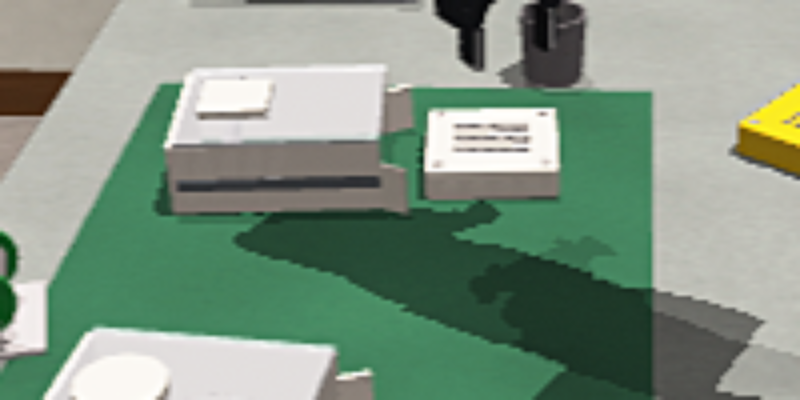

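The square cover is flat in front of the square cassette at crop (490,155) and aligned with it. It measures about (0.498, −0.236), within ~2 mm of the cassette axis.

```bash
python3 -m creep '[[-0.008,-0.018,0,0,0,-8],[-0.016,-0.036,0,0,0,-16],[-0.024,-0.054,0,0,0,-24],[-0.032,-0.072,0,0,0,-32],[-0.04,-0.09,0,0,0,-40],[-0.048,-0.108,0,0,0,-48],[-0.057,-0.125,0.005,0,0,-56],[-0.057,-0.125,0.02,0,0,-57.1]]' 0.06 |grep -E 'tcp|force';python3 - <<'E'
from h import *
go(.395,-.246,.006,184.6)
E
```

```text
tcp_pos: [0.3987, -0.2479, 0.1361]
wrist_force: [0.4, 0.3, -0.5]
shift [0.0043 0.0025 0.1301] turn [-0.15  0.34 -0.76] | t 28.9 tcp [ 0.3987 -0.2479  0.1361] F [ 0.4  0.3 -0.5]
```

```bash
python3 -m creep '[[0.004,0.002,0.045,0,0,-0.7],[0.004,0.002,0.09,0,0,-0.7],[0.004,0.002,0.118,0,0,-0.7],[0.004,0.002,0.13,0,0,-0.7],[0,0.002,0.13,0,0,-0.7],[-0.007,0.002,0.13,0,0,-0.7],[-0.014,0.002,0.13,0,0,-0.7],[-0.02,0.002,0.13,0,0,-0.7]]' |grep -E 'tcp|force'; python3 -c "
from h import *
go(.5464,-.2341,.006,184.6)"
```

```text
tcp_pos: [0.4209, -0.2448, 0.0068]
wrist_force: [0.1, -0.1, 0.3]
shift [-0.1259  0.0009  0.0017] turn [-0.16  0.39 -0.15] | t 29.7 tcp [ 0.4209 -0.2448  0.0068] F [ 0.1 -0.1  0.3]
```

```bash
python3 -m creep '[[-0.008,0,0,0,0,0],[-0.016,0,0,0,0,0],[-0.024,0,0,0,0,0],[-0.032,0,0,0,0,0],[-0.04,0,0,0,0,0],[-0.048,0,0,0,0,0],[-0.056,0,0,0,0,0],[-0.064,0,0,0,0,0]]' |grep -E 'tcp|force'; python3 -m creep '[[-0.008,0,0,0,0,0],[-0.016,0.0005,0,0,0,0],[-0.024,0.001,0,0,0,0],[-0.032,0.001,0,0,0,0],[-0.04,0.001,0,0,0,0],[-0.048,0.001,0,0,0,0],[-0.056,0.001,0,0,0,0],[-0.062,0.001,0,0,0,0]]' |grep -E 'tcp|force'; python3 -m creep '[[0.005,0,-0.01,0,-5,0],[0.01,0,-0.01,0,-10,0],[0.01,0,-0.01,0,-15,0],[0.01,0,-0.01,0,-20,0],[0.01,0,-0.01,0,-25,0],[0.01,0,-0.008,0,-30,0],[0.01,0,-0.006,0,-35,0],[0.01,0,-0.004,0,-41,0]]' |grep -E 'tcp|force';  python3 - <<'E'
from h import *
st(); go(.59,-.2306,.0065,184.6,41)
im,d=shot('side','side12'); im2,_=shot('top','top12')
cv2.imwrite('pics/m12.png',np.hstack([cv2.resize(im[135:215,150:290],None,fx=2.8,fy=2.8),cv2.resize(im2[72:152,270:370],None,fx=2.8,fy=2.8)]))
E
```

```text
tcp_pos: [0.4836, -0.2393, 0.0057]
wrist_force: [-1.9, -0.3, -0.1]
tcp_pos: [0.5454, -0.2337, 0.0062]
wrist_force: [-1.5, -1.0, -0.8]
tcp_pos: [0.5359, -0.2354, 0.012]
wrist_force: [0.3, -0.4, -1.2]
{'clock': 32.1, 'joint_pos': [-0.8301, 0.3061, -0.9272, -0.1652, 0.5488, -0.7648], 'tcp_pos': [0.5359, -0.2354, 0.012], 'orientation': [0.355, -0.0369, 0.934, 0.012], 'wrist_force': [0.3336, -0.3513, -1.1671], 'finger_gap': 0.0602}
shift [-0.037   0.0006  0.0402] turn [-0.26  0.61  0.03] | t 32.1 tcp [ 0.5359 -0.2354  0.012 ] F [ 0.3 -0.4 -1.2]
```

View pics/m12.png

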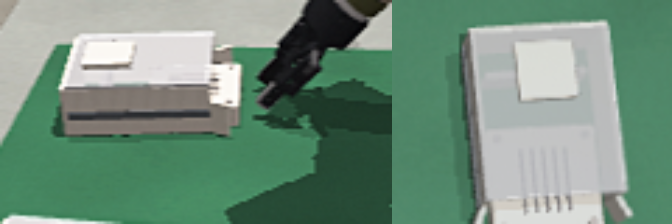

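The square is well inside and straight (top pane at (545,165)), with the tilted fingers behind it. Now the tilted push.

```bash
python3 -m creep '[[0.0018,0,0.0021,0,0.3,0],[0.0036,0,0.0042,0,0.6,0],[-0.0024,0,0.0094,0,0.6,0],[-0.0084,0,0.0147,0,0.6,0],[-0.015,0,0.0206,0,0.6,0],[-0.022,0,0.0267,0,0.6,0],[-0.0295,0,0.0333,0,0.6,0],[-0.037,0,0.0398,0,0.6,0]]' |grep -E 'tcp|force'; python3 -m creep '[[0,0,0,0,0,0],[-0.001,0,0.0008,0,0,0],[-0.002,0,0.0016,0,0,0],[-0.003,0,0.0025,0,0,0],[-0.004,0,0.0034,0,0,0],[-0.005,0,0.0042,0,0,0],[-0.006,0,0.0051,0,0,0],[-0.006,0,0.0051,0,0,0]]' |grep -E 'clock|tcp|force'
```

```text
tcp_pos: [0.5894, -0.2301, 0.0046]
wrist_force: [-1.7, 1.0, 1.9]
clock: 33.8
tcp_pos: [0.5964, -0.2297, 0.0046]
wrist_force: [0.2, -1.0, -1.3]
```

```bash
python3 -m creep '[[-0.0005,0,0.0004,0,0,0],[-0.001,0,0.0008,0,0,0],[-0.0015,0,0.0012,0,0,0],[-0.0015,0,0.0012,0,0,0],[-0.0015,0,0.0012,0,0,0],[-0.0015,0,0.0012,0,0,0],[-0.0015,0,0.0012,0,0,0],[-0.0015,0,0.0012,0,0,0]]' |grep -E 'tcp|force'
```

```text
tcp_pos: [0.5983, -0.2296, 0.0048]
wrist_force: [-0.2, 0.5, -0.3]
```

```bash
python3 -m creep '[[-0.0004,0,0.0003,0,0,0],[-0.0008,0,0.0006,0,0,0],[-0.001,0,0.0008,0,0,0],[-0.001,0,0.0008,0,0,0],[-0.001,0,0.0008,0,0,0],[-0.001,0,0.0008,0,0,0],[-0.001,0,0.0008,0,0,0],[-0.001,0,0.0008,0,0,0]]' |grep -E 'tcp|force'; python3 - <<'E'
from h import *
im2,_=shot('top','top13'); b=cv2.resize(im2[72:160,280:370],None,fx=6,fy=6,interpolation=cv2.INTER_CUBIC)
cv2.imwrite('pics/m13.png',cv2.convertScaleAbs(b,alpha=2.2,beta=-200))
E
```

```text
tcp_pos: [0.5996, -0.2295, 0.0048]
wrist_force: [-0.6, -0.6, -0.1]
```

View pics/m13.png

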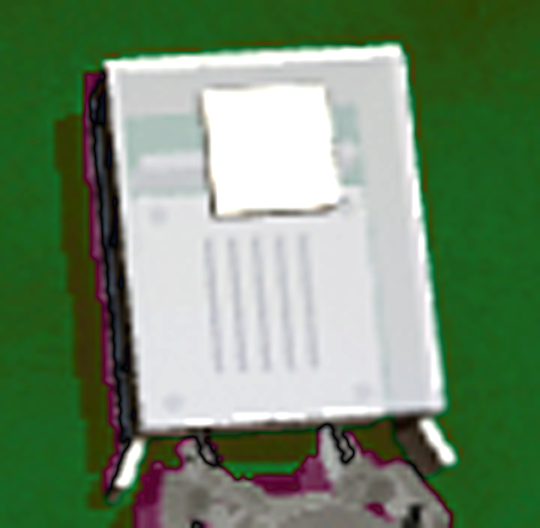

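The stop band's front is at about row 183 and the cover's front edge at about row 197, parallel to each other: roughly 5-7 mm to go. That was picture 12, so from here I'll check by numbers only.

```bash
python3 -m creep '[[-0.0004,0,0.0003,0,0,0],[-0.0008,0,0.0006,0,0,0],[-0.0012,0,0.001,0,0,0],[-0.0016,0,0.0013,0,0,0],[-0.002,0,0.0017,0,0,0],[-0.0023,0,0.0019,0,0,0],[-0.0023,0,0.0019,0,0,0],[-0.0023,0,0.0019,0,0,0]]' |grep -E 'tcp|force'
```

```text
tcp_pos: [0.6026, -0.2292, 0.0048]
wrist_force: [-0.0, -0.0, 0.7]
```

```bash
python3 -m creep '[[-0.0004,0,0.0003,0,0,0],[-0.0008,0,0.0006,0,0,0],[-0.0008,0,0.0006,0,0,0],[-0.0008,0,0.0006,0,0,0],[-0.0008,0,0.0006,0,0,0],[-0.0008,0,0.0006,0,0,0],[-0.0008,0,0.0006,0,0,0],[-0.0008,0,0.0006,0,0,0]]' |grep -E 'tcp|force'
```

```text
tcp_pos: [0.6035, -0.2291, 0.0049]
wrist_force: [-0.6, -0.3, 1.2]
```

```bash
python3 -m creep '[[-0.0004,0,0.0003,0,0,0],[-0.0008,0,0.0006,0,0,0],[-0.0008,0,0.0006,0,0,0],[-0.0008,0,0.0006,0,0,0],[-0.0008,0,0.0006,0,0,0],[-0.0008,0,0.0006,0,0,0],[-0.0008,0,0.0006,0,0,0],[-0.0008,0,0.0006,0,0,0]]' |grep -E 'tcp|force'
```

```text
tcp_pos: [0.6045, -0.2291, 0.0049]
wrist_force: [-1.1, 0.5, -0.3]
```

```bash
python3 -m creep '[[-0.0004,0,0.0003,0,0,0],[-0.0008,0,0.0006,0,0,0],[-0.0008,0,0.0006,0,0,0],[-0.0008,0,0.0006,0,0,0],[-0.0008,0,0.0006,0,0,0],[-0.0008,0,0.0006,0,0,0],[-0.0008,0,0.0006,0,0,0],[-0.0008,0,0.0006,0,0,0]]' |grep -E 'tcp|force'; python3 - <<'E'
from h import *
im2,_=shot('top','top14')
a=cv2.imread('pics/top13.png').astype(int).sum(2)
# profile along cassette axis left/right of badge: rows at fixed lateral
b=im2.astype(int).sum(2)
for c in (304,306,308,337): print(c,'13',a[92:112,c].tolist(),'\n   14',b[92:112,c].tolist())
E
```

```text
tcp_pos: [0.6055, -0.229, 0.005]
wrist_force: [-0.5, -0.0, -0.8]
304 13 [525, 525, 525, 525, 525, 535, 576, 570, 555, 546, 546, 541, 556, 589, 578, 578, 580, 583, 584, 581] 
   14 [525, 525, 527, 525, 525, 535, 576, 570, 555, 543, 560, 588, 579, 574, 571, 575, 581, 581, 581, 581]
306 13 [525, 525, 524, 525, 525, 544, 573, 570, 556, 546, 546, 538, 546, 580, 569, 557, 558, 570, 581, 582] 
   14 [525, 525, 524, 525, 525, 545, 573, 570, 555, 546, 555, 578, 568, 558, 556, 568, 583, 581, 581, 581]
308 13 [525, 525, 524, 525, 525, 545, 573, 567, 549, 546, 546, 536, 541, 583, 581, 580, 581, 581, 581, 582] 
   14 [525, 524, 524, 524, 525, 543, 573, 568, 549, 540, 546, 579, 580, 581, 580, 581, 581, 581, 581, 581]
337 13 [524, 521, 521, 540, 564, 568, 554, 544, 536, 525, 514, 589, 574, 513, 558, 558, 574, 580, 580, 580] 
   14 [521, 522, 521, 539, 564, 567, 552, 544, 532, 578, 576, 552, 552, 513, 569, 580, 580, 579, 580, 580]
```

```bash
python3 -m creep '[[-0.0004,0,0.0003,0,0,0],[-0.0008,0,0.0006,0,0,0],[-0.0008,0,0.0006,0,0,0],[-0.0008,0,0.0006,0,0,0],[-0.0008,0,0.0006,0,0,0],[-0.0008,0,0.0006,0,0,0],[-0.0008,0,0.0006,0,0,0],[-0.0008,0,0.0006,0,0,0]]' |grep -E 'tcp|force'
```

```text
tcp_pos: [0.6065, -0.2289, 0.0051]
wrist_force: [-0.7, -0.3, -0.3]
```

```bash
python3 -m creep '[[-0.0004,0,0.0003,0,0,0],[-0.0008,0,0.0006,0,0,0],[-0.0008,0,0.0006,0,0,0],[-0.0008,0,0.0006,0,0,0],[-0.0008,0,0.0006,0,0,0],[-0.0008,0,0.0006,0,0,0],[-0.0008,0,0.0006,0,0,0],[-0.0008,0,0.0006,0,0,0]]' |grep -E 'clock|tcp|force'
```

```text
clock: 40.3
tcp_pos: [0.6075, -0.2288, 0.0052]
wrist_force: [-0.2, 0.1, -0.1]
```

```bash
python3 -m creep '[[-0.0004,0,0.0003,0,0,0],[-0.0008,0,0.0006,0,0,0],[-0.0008,0,0.0006,0,0,0],[-0.0008,0,0.0006,0,0,0],[-0.0008,0,0.0006,0,0,0],[-0.0008,0,0.0006,0,0,0],[-0.0008,0,0.0006,0,0,0],[-0.0008,0,0.0006,0,0,0]]' |grep -E 'tcp|force'
```

```text
tcp_pos: [0.6085, -0.2287, 0.0052]
wrist_force: [-0.1, -0.2, -0.5]
```

```bash
python3 -c "
from h import *
s=env.get_state(); print(s['wrist_force'][0]); im2,_=shot('top','top15'); b=im2.astype(int).sum(2)
for c in (304,306,308,337): print(c,b[92:112,c].tolist())"
```

```text
-0.09451600181967196
304 [522, 525, 525, 525, 525, 535, 576, 570, 553, 558, 587, 579, 574, 567, 572, 581, 581, 581, 581, 581]
306 [525, 524, 523, 524, 525, 543, 573, 570, 555, 552, 578, 568, 555, 557, 567, 582, 581, 581, 581, 581]
308 [524, 525, 524, 524, 524, 542, 573, 567, 544, 542, 580, 579, 580, 580, 580, 581, 581, 581, 581, 581]
337 [522, 522, 521, 540, 564, 568, 552, 541, 577, 579, 551, 551, 552, 524, 580, 580, 580, 579, 580, 580]
```

```bash
python3 -m creep '[[-0.0004,0,0.0003,0,0,0],[-0.0008,0,0.0006,0,0,0],[-0.0008,0,0.0006,0,0,0],[-0.0008,0,0.0006,0,0,0],[-0.0008,0,0.0006,0,0,0],[-0.0008,0,0.0006,0,0,0],[-0.0008,0,0.0006,0,0,0],[-0.0008,0,0.0006,0,0,0]]' |grep -E 'tcp|force'
```

```text
tcp_pos: [0.6095, -0.2287, 0.0053]
wrist_force: [-0.5, 0.6, 0.1]
```

```bash
python3 -m creep '[[-0.0004,0,0.0003,0,0,0],[-0.0008,0,0.0006,0,0,0],[-0.0008,0,0.0006,0,0,0],[-0.0008,0,0.0006,0,0,0],[-0.0008,0,0.0006,0,0,0],[-0.0008,0,0.0006,0,0,0],[-0.0008,0,0.0006,0,0,0],[-0.0008,0,0.0006,0,0,0]]' |grep -E 'tcp|force'
```

```text
tcp_pos: [0.61, -0.2287, 0.0052]
wrist_force: [-5.2, -0.4, 2.9]
```

```bash
python3 -m creep '[[-0.0002,0,0.0001,0,0,0],[-0.0003,0,0.0002,0,0,0],[-0.0003,0,0.0002,0,0,0],[-0.0003,0,0.0002,0,0,0],[-0.0003,0,0.0002,0,0,0],[-0.0003,0,0.0002,0,0,0],[-0.0003,0,0.0002,0,0,0],[-0.0003,0,0.0002,0,0,0]]' |grep -E 'tcp|force'; python3 -m creep '[[0.002,0,-0.0018,0,0,0],[0.01,0,-0.009,0,0,0],[0.025,0,-0.022,0,0,0],[0.045,0,-0.039,0,0,0],[0.065,0,-0.056,0,0,0],[0.05,0,-0.08,0,0,0],[0.03,0,-0.11,0,0,0],[0.01,0,-0.14,0,0,0]]' |grep -E 'clock|tcp|force'
python3 - <<'E'
from h import *
im,_=shot('side','sidef'); im2,d=shot('top','topf')
a0=cv2.imread('pics/top0.png').astype(int).sum(2); b=im2.astype(int).sum(2)
for c in (304,308,337): print(c,a0[92:108,c].tolist(),b[92:108,c].tolist())
for c in (160,162,188,190): print(c,a0[90:108,c].tolist(),b[90:108,c].tolist())
v,u=np.mgrid[0:384,0:512]; W=world('top',u,v,d=d).reshape(384,512,3)
for n,cu,cv_ in(('bottle',104,178),('pot',394,193)):
    s=(slice(cv_-20,cv_+20),slice(cu-20,cu+20)); m=(W[s][...,2]>.03)&(W[s][...,2]<.13); print(n,W[s][m].mean(0).round(4))
# cover ring / roof outlines via cassette depth
print(st()['clock'])
E
```

```text
tcp_pos: [0.61, -0.2286, 0.0052]
wrist_force: [-7.6, -0.5, 4.3]
clock: 44.35
tcp_pos: [0.5111, -0.2357, 0.1056]
wrist_force: [0.2, -1.8, -0.4]
304 [525, 527, 527, 528, 526, 537, 577, 573, 558, 547, 549, 544, 533, 529, 528, 530] [530, 532, 532, 531, 531, 542, 582, 577, 562, 566, 588, 581, 573, 583, 588, 587]
308 [526, 526, 527, 526, 528, 545, 573, 570, 551, 547, 549, 541, 526, 529, 529, 529] [531, 531, 532, 531, 531, 550, 582, 573, 557, 572, 588, 587, 588, 586, 588, 587]
337 [524, 525, 522, 541, 564, 571, 554, 546, 539, 526, 520, 521, 519, 483, 528, 526] [528, 528, 528, 547, 572, 574, 559, 553, 582, 577, 558, 558, 569, 543, 587, 587]
160 [534, 528, 527, 527, 526, 524, 523, 544, 566, 565, 540, 523, 521, 523, 523, 523, 523, 526] [540, 533, 531, 530, 531, 529, 527, 550, 570, 571, 546, 529, 526, 527, 529, 529, 530, 529]
162 [534, 522, 523, 523, 523, 521, 520, 548, 565, 569, 547, 543, 545, 532, 523, 524, 524, 523] [540, 528, 526, 528, 528, 527, 526, 551, 571, 575, 552, 547, 550, 536, 529, 528, 526, 531]
188 [550, 552, 534, 522, 522, 524, 524, 525, 526, 529, 568, 571, 562, 544, 544, 542, 531, 528] [556, 556, 540, 527, 528, 528, 530, 529, 529, 533, 573, 576, 566, 549, 550, 551, 565, 588]
190 [550, 552, 546, 521, 523, 524, 521, 524, 526, 527, 563, 570, 564, 545, 547, 544, 532, 528] [556, 556, 553, 525, 527, 527, 527, 529, 530, 533, 568, 575, 571, 549, 550, 548, 538, 545]
bottle [0.4766 0.4071 0.0772]
pot [ 0.4492 -0.4332  0.0634]
{'clock': 44.45, 'joint_pos': [-0.8697, 0.0712, -0.8356, 0.1879, 0.5574, -0.8111], 'tcp_pos': [0.5141, -0.2388, 0.1108], 'orientation': [0.3504, -0.0375, 0.9358, 0.0095], 'wrist_force': [0.3223, -0.8882, 1.382], 'finger_gap': 0.0599}
44.45
```

```bash
python3 - <<'E'
from h import *
a=cv2.imread('pics/top0.png').astype(int).sum(2); b=cv2.imread('pics/topf.png').astype(int).sum(2)
def gap(box,O,yaw,name):
    m=np.zeros(a.shape,np.uint8); s=(slice(*box[0]),slice(*box[1])); m[s]=(b-a)[s]>25
    n,l,stt,_=cv2.connectedComponentsWithStats(m); k=1+np.argmax(stt[1:,4]); v,u=np.nonzero(l==k)
    P=world('top',u,v,z=.032)[:,:2]; t=np.radians(yaw); d=P-O; x=d@[np.cos(t),np.sin(t)]; y=d@[-np.sin(t),np.cos(t)]
    print(name,len(P),'s range',np.percentile(x,[.5,99.5]).round(4),'y',np.percentile(y,[.5,99.5]).round(4))
    c=np.stack([u,v],-1); h=cv2.convexHull(c).astype(int)[:,0]
    H=world('top',h[:,0],h[:,1],z=.032)[:,:2]-O; hx=H@[np.cos(t),np.sin(t)]; hy=H@[-np.sin(t),np.cos(t)]
    if name=='round':
        k=(hx>-.055); A=np.c_[2*hx[k],2*hy[k],np.ones(k.sum())]; q=np.linalg.lstsq(A,hx[k]**2+hy[k]**2,rcond=None)[0]; print('fit c',q[:2].round(4),'r',np.sqrt(q[2]+q[0]**2+q[1]**2).round(4))
    else: print(cv2.minAreaRect((P*1000).astype(np.float32)))
gap(((85,150),(145,206)),np.array([.654,.2183]),-4.7,'round'); gap(((85,150),(297,350)),np.array([.666,-.2245]),4.6,'square')
# stop top front edge (z~.034): round cols 162 & 190, square 304 & 337
for c,r,O,yaw in((162,99.9,[.654,.2183],-4.7),(190,102.6,[.654,.2183],-4.7),(304,100.2,[.666,-.2245],4.6),(337,98.2,[.666,-.2245],4.6)):
    p=world('top',c,r,z=.034)[0,:2]-O; t=np.radians(yaw); print(c,'stop s',round(float(p@[np.cos(t),np.sin(t)]),4))
E
```

```text
round 1178 s range [-0.056   0.0531] y [-0.0601  0.0567]
fit c [ 0.0015 -0.0027] r 0.0609
square 1326 s range [-0.0584  0.0619] y [-0.0577  0.0604]
((668.1053466796875, -223.06533813476562), (122.45227813720703, 119.42407989501953), 4.925034046173096)
162 stop s 0.0655
190 stop s 0.0643
304 stop s 0.0661
337 stop s 0.0671
```

```bash
python3 -c "
from h import *
print(np.round(env.get_state()['qvel'],3)); print(env.hand_in())"
```

```text
[ 0.004  0.063 -0.054 -0.086 -0.02   0.01 ]
the job is handed in; nothing more can be done
None
```

Both covers are in their matching cassettes and the job is handed in at about 44.5 s of the 72 s allowed. I slid the round cover in first, then the square one. Each was pushed flat along the bench, with the fingers upright outside and tilted about 41° under the roof.

**Contact with the stops:** each cover met its stop as a sudden force at the end of 1 mm steps. The round one read about 5 N. The square one read about 5 N, then 7.6 N after one small extra press to set it flush. Both are well under the 20 N at which the stop slips.

**Last checks:**
- **Stops:** both show no visible shift between the first and last pictures.
- **Bystanders:** the bottle and the pot stayed within 0.5 mm of where they started.
- **Square cover:** it sits within about 0.5° of the cassette's axis.
- **Robot:** the gripper was clear of everything at hand-in. The arm still showed a small residual motion of under 0.1 rad/s.

**One disagreement:** measured through the clear roofs, both cover fronts appear 3 to 4 mm short of their stops. The offset is similar for both, and the sudden force and stalled advance point to real contact, so I take it as camera bias. I could not confirm it visually, because the 12 pictures were used up.

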